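# Step the bench charger up one click and start it

## Task

Set the blue bench charger one step higher and start it: with a fingertip resting on the big knurled dial, turn it clockwise (seen from above) by friction until it clicks into the next position, one click and no further. Only then push the round start button fully down with a fingertip and let it come back up. Use the fingers only, do not pull the dial up or pick anything up, and leave the cap, the can, the tape roll and the screwdriver where they are.

Things in the scene. Friction and masses are not known exactly. Their poses are not given: they have to be found in the camera images.
- charger: Blue enamelled bench charger, fixed to the bench: a box 230 (its x) by 330 (its y) mm, flat top at z = 100 mm. Origin: centre of its underside, on the bench. Its x points to the rear side, its y to the side where the dial is. It stands anywhere about the middle of the bench, turned up to about 30 degrees either way.
- dial_top (a point): Centre of the flat plain top of the dial: a black disc 94 mm across, 22 mm thick, fine ribs on its rim, a white pointer line on top, vertical axis; too wide to grip. Charger frame: x -35, y +68 mm; top about 133 mm above the bench. Sinks with the dial, does not turn with it. Friction coefficient with a finger about 0.5.
- dial (a joint): Dial angle, rad, growing clockwise seen from above. Five click positions at -0.70, 0, 0.70, 1.40, 2.10, a white bar on the deck for each. It starts at the second (0 within 0.06): the next is 0.70. The summit between two positions lies midway (0.35) and takes about 0.05 N m to pass; let go beyond it, the dial falls into the next position by itself. All clicks are alike.
- dial_sink (a joint): How far the dial is pressed down, m: 0 at rest (within 1 mm), 0.008 at its stop; negative when pulled up. Sprung, about 1.3 N per mm: 10 N at the stop. Pressing it 4 to 7 mm at 25 to 35 mm from its axis gives enough grip to turn it.
- start_top (a point): Centre of the top face of the start button: a grey round push button 32 mm across in a low round grey housing, on the same deck as the dial; charger frame x -35, y -95 mm. Its top stands 123 mm above the bench, 10 mm proud of the housing.
- start (a joint): How far the start button is pressed, m: 0 up, 0.006 fully down; sprung: it begins to move at 1.5 N, fully down takes 5 N.
- cap: Red spray-can cap, 52 mm across, 34 mm high, standing loose on the rear half of the charger's top behind the dial. Origin: centre of its underside. Bystander.
- can: Spray can, orange with a bare metal top, 58 mm across, 200 mm high, standing on the bench beside the charger on the dial's side. Origin: centre of its underside. Bystander.
- tape: Roll of brown packing tape, 100 mm across, 50 mm high, lying flat on the bench beside the charger on the button's side. Origin: centre of its underside. Bystander.
- driver: Screwdriver with yellow handle, 200 mm long, lying on the bench in front of the charger. Origin: middle of its length, on the bench. Bystander.

How it is judged (in metres and radians):
On the way, in this order (a step that is already met when the one before it is completed fails the run):
1. the dial has clicked into the next position clockwise (value of joint dial between 0.6 and 0.8 rad), for 0.2 s.
2. the start button is pushed fully down (value of joint start above 0.0048 m), for 0.05 s.
At the end, for the whole second after the job is handed in: The dial rests in the next position (0.70 rad within 0.1) and is back up, the start button has been pushed down (past 4.8 of its 6 mm) after that and is up again, and cap, can and tape are within 20 mm and the screwdriver within 25 mm of where they stood (all of step 1 and velocity of joint dial between -0.1 and 0.1 rad/s and value of joint dial_sink below 0.002 m and value of joint start below 0.0015 m and distance of each of cap, can, tape from where it was at the start of the episode below 0.02 m and distance of driver from where it was at the start of the episode below 0.025 m); the robot touches nothing.
It fails at once if the dial is turned past the next position, or back a position (value of joint dial above 1.08 rad or value of joint dial below -0.38 rad).
It fails at once if the dial is pulled up (value of joint dial_sink below -0.003 m).
It fails at once if the start button is pushed before the dial has clicked into the next position (value of joint start above 0.003 m and value of joint dial below 0.55 rad).
It fails at once if a bystander is lifted, knocked over or pushed away (distance of any of cap, can, tape from where it was at the start of the episode above 0.02 m or distance of driver from where it was at the start of the episode above 0.025 m or angle between any of can, cap's own z axis and vertical above 0.5 rad).
It fails at once if the arm or the gripper's body, not the fingers, pushes the charger or its controls (contact force between the arm and charger above 5 N).
It also fails if it takes over 48 s, if anything falls off the work surface, if the arm or the gripper's body presses on something with over 40 N, if the wrist force passes 120 N, or if a joint passes its speed limit or range.

## Robot

A 6-joint arm with a two-finger parallel gripper is mounted at the origin on the work surface. World frame = base frame: x ahead of the robot, y to its left, z up, the work surface at z = 0. Lengths are in mm, angles in rad, forces in N, time in s.
With the tool pointing down it reaches from about 300 to 775 mm from the base axis. Payload 14.6 kg.
Tool frame: the origin (TCP) lies on the mounting face of the last link; the fingertips stand 199 mm ahead of it and the grasp point (between the pads) lies 180 mm ahead of it; z points along the fingers, y is the line along which they close (so a half turn about z gives the same grasp; the last joint's range is limited). The gripper opens to 94 mm and grips with 3 to 60 N. Pads are 16 mm wide; open, the fingers measure 119 mm over their backs; the gripper's body (75 mm by 177 mm) begins 78 mm behind the grasp point.
Start: joints at [1.108, 0.3, 1.521, -0, 1.321, -0.067], TCP at [212.048, 507.471, 404.646] pointing down, gripper open.
Joint ranges: [-3.03, 3.03], [-0.79, 2.21], [0.23, 2.52], [-1.04, 4.18], [0, 3.07], [-2.55, 2.55]. Speed limits (rad/s): [2.22, 2.22, 2.57, 3.14, 3.14, 3.14].

## Interface

Orientations are given as [roll, pitch, yaw] about the fixed x, y, z axes, in that order (R = Rz(yaw) Ry(pitch) Rx(roll)).
In Python, from cell import manip gives the robot as it stands. The module is installed in compiled form; this text tells all that it offers.
- The arm moves only by the shell command python3 -m creep 'ROWS' [FORCE]. ROWS is a JSON object of lists of equal length, an entry for each row: "slide": the shift along the world's x, y, z in cm, a list of three; "turn": the turn about the world's z in rad; "claw": the opening, from 0 (shut) to 1 (fully open). A call has 1 to 8 rows; each row shifts and turns the commanded pose from where the row before left it; what a row does not reach is not made up. A row lasts 1/8 s, in which the tool goes at most 62.5 mm and 10.7 degrees, less where a joint would pass 70% of its speed; a pose out of reach is approached as far as the arm can. A call with a gripper value outside its range is refused whole. The fingers move at their own pace and stop on an object; FORCE is the grip in N (left out, the last holds). Time passes only in rows, so rows that do not move let the fingers close. It gives the time, the measured TCP pose, the force, the opening and the grip force at its end, in the units of the state.
- manip.read_state(): the state, without advancing time (a new reading comes with each control period).
- manip.camera(name): name is "scene" or "top" or "wrist"; returns (picture, depth): 400x640x3 uint8, red, green, blue; 400x640 float32, mm along the optical axis (not along the pixel's ray), 0 where there is no reading.
- manip.calibration(name): a dict with "intrinsics" (3x3 intrinsics, pixels), "pose" (4x4, takes a point from camera to world coordinates). Camera axes: x right, y up, looking along -z (the intrinsics and any distortion apply to the point x, -y, -z); pixel columns grow to the right and rows downward; lengths in mm; the calibration is good to about 2 mm. A picture is of the moment at which its call begins: read the wrist's pose just before it. calibration takes no time and is no camera call; for the wrist camera it gives the pose at the moment of the call.
- manip.sign_off(): hands the job in; it is judged then, once.
Trained networks look in the newest picture that a camera, given by its name, has taken for a name from the list of things; names that differ only in an ending like _2 or _b are one class to them, and where a whole thing is asked for, a point or a joint stands for the part that bears it (a point fixed in the world has none). Each returns a list of dicts, best first, with "score" (0 to 1); they miss things now and then, are a little off and sometimes report something else, mostly with a low value. They report only what shows in the picture. A call takes as long as a camera call.
- manip.cut_out(query, camera): "mask" (400x640 bool, what is visible of it) and "position" ([column, row] in pixels, amid what is visible of it).
The state is a dict: "clock": time; "joints": joint angles; "qd": joint speeds; "effort": joint torques, N m; "eef_pos": TCP position; "eef_rot": TCP orientation; "wrist_force": force on the tool from outside, world axes, zero at the start; "moment": the same for the moment, N m; "finger_gap": finger opening in mm; "finger_force": force on a finger pad.
Only numpy, scipy, OpenCV 4.12 (cv2) and the standard library are available. Lean on these libraries where they do the work, as an engineer would, in place of code of your own. Each camera call takes 0.05 s, during which the arm holds its last target. There are 200 camera calls.

## Working session

There is one attempt and no reset: what is moved stays moved. The work goes in short steps, Python scripts to look and compute and a shell command to move; the robot and the scene stay as the last step left them, time stands still between calls to the robot, and variables do not carry over. Pictures are saved under pics/ and viewed, at most 10 in all, crops included, and the job is handed in when it is done.

```bash
mkdir -p pics; cat > h.py <<'E'
import numpy as np, cv2
from cell import manip
def world(cam, uv, depth, cal):
    K=np.array(cal["intrinsics"]);T=np.array(cal["pose"])
    uv=np.atleast_2d(uv).astype(float); d=np.atleast_1d(depth)
    x=(uv[:,0]-K[0,2])/K[0,0]*d; y=(uv[:,1]-K[1,2])/K[1,1]*d
    P=np.c_[x,-y,-d,np.ones(len(d))]
    return (P@T.T)[:,:3]
def cloud(cam, mask, depth, cal):
    v,u=np.nonzero(mask&(depth>0))
    return world(cam,np.c_[u,v],depth[v,u],cal)
E
python3 - <<'E'
from h import *
s=manip.read_state(); print(s)
for c in ["top","scene"]:
    cal=manip.calibration(c); print(c,{k:np.round(v,3).tolist() for k,v in cal.items()})
    im,d=manip.camera(c); cv2.imwrite(f"pics/{c}0.png",im[...,::-1]); np.savez(f"{c}0.npz",im=im,d=d)
    for q in ["charger","dial_top","start_top","cap","can","tape","driver"]:
        r=manip.cut_out(q,c)
        for o in r[:2]:
            P=cloud(c,o["mask"],d,cal)
            print(c,q,round(o["score"],2),np.round(o["position"]),o["mask"].sum(),np.round(np.median(P,0),1) if len(P) else None, np.round(P.min(0)),np.round(P.max(0)))
E
```

```text
{'clock': 0.0, 'joints': array([ 1.10840208e+00,  3.00483969e-01,  1.52155718e+00, -1.17551989e-05,
        1.32070050e+00, -6.65989196e-02]), 'qd': array([ 0.00035983,  0.00116005, -0.00027665, -0.00035845,  0.00080727,
        0.00014949]), 'effort': array([-3.58776102e-03, -5.31799579e+01, -3.52743924e+01,  7.07046990e-02,
        2.43104144e-02, -7.24425627e-05]), 'eef_pos': array([212.03985102, 507.45585037, 404.0892502 ]), 'eef_rot': array([-3.14044544e+00, -6.51047787e-05,  2.74580020e+00]), 'wrist_force': array([-0.07914367,  1.24876719,  0.01226107]), 'moment': array([-0.06991971, -0.02344349, -0.0052579 ]), 'finger_force': 0.0, 'finger_gap': 94.14131231982974}
top {'intrinsics': [[489.565, 0.0, 315.528], [0.0, 489.565, 201.976], [0.0, 0.0, 1.0]], 'pose': [[0.03, 0.993, -0.115, 458.399], [-1.0, 0.031, 0.001, 70.176], [0.004, 0.115, 0.993, 1311.653], [0.0, 0.0, 0.0, 1.0]]}
top charger 0.74 [303. 222.] 11718 [543.9  98.3 101.4] [389. -87.  -4.] [728. 308. 141.]
top dial_top 0.63 [280. 242.] 1312 [492.8 152.2 133.6] [444. 106.  98.] [544. 203. 141.]
top start_top 0.69 [342. 223
[... 360 characters left out ...]
.5  22.2] [347. -19.  -8.] [431. 170.  33.]
scene {'intrinsics': [[410.02, 0.0, 311.609], [0.0, 410.02, 203.321], [0.0, 0.0, 1.0]], 'pose': [[-0.317, -0.698, 0.642, 1242.201], [0.948, -0.239, 0.209, 262.156], [0.007, 0.675, 0.738, 877.801], [0.0, 0.0, 0.0, 1.0]]}
scene charger 0.6 [336. 219.] 10539 [593.  109.2  99.6] [315. -86.  -4.] [711. 298. 137.]
scene dial_top 0.94 [360. 186.] 960 [501.8 156.2 132.3] [431.  99.  99.] [541. 203. 137.]
scene cap 0.96 [356. 223.] 393 [619.6 164.  132.5] [586. 139. 104.] [635. 188. 138.]
scene cap 0.74 [445. 199.] 1525 [477.8 361.9 134.1] [305. 335.  -0.] [488. 420. 203.]
scene can 0.93 [447. 201.] 1624 [477.3 362.  129.5] [180. 335.  -7.] [488. 431. 203.]
```

```bash
python3 - <<'E'
from h import *
z=np.load("top0.npz"); im=z["im"]; c=im[120:320,150:450]
cv2.imwrite("pics/topcrop.png",cv2.resize(c,None,fx=2.6,fy=2.6,interpolation=cv2.INTER_CUBIC)[...,::-1])
cal=manip.calibration("top"); d=z["d"]
P=cloud("top",d>0,d,cal)
# charger yaw: deck-level points
m=(abs(P[:,2]-100)<4)&(P[:,0]>350)&(P[:,0]<760)&(abs(P[:,1]-100)<230)
r=cv2.minAreaRect(P[m,:2].astype(np.float32)); print(r)
D=P[(abs(P[:,2]-133)<5)&(np.hypot(P[:,0]-493,P[:,1]-153)<60)]
print("dial circle",cv2.minEnclosingCircle(D[:,:2].astype(np.float32)),D.mean(0))
E
```

```text
((549.0800170898438, 102.0145263671875), (226.4210205078125, 325.6651916503906), 20.63844108581543)
dial circle ((492.99493408203125, 153.5577392578125), 48.48363494873047) [492.42438024 152.89327394 133.60994668]
```

View pics/topcrop.png

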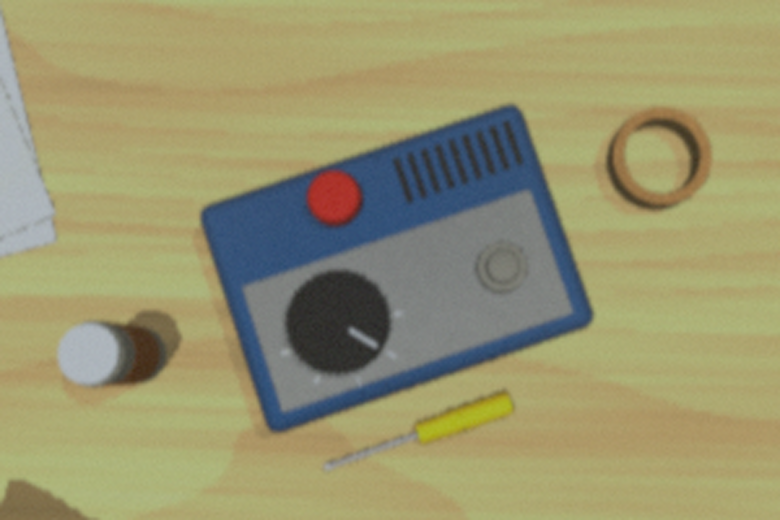

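The pointer (crop pixel 376,347) is on the second bar. The bars run clockwise from (398,314) to (391,355) to (358,380), so the next position is (358,380). The cap (334,197) and can (90,353) are clear of the dial's front side. I'll use shut fingers and touch the dial on its -x side, then sweep towards +y.

```bash
python3 -m creep '{"slide":[[3.1,-4.5,0],[3.1,-4.5,0],[3.1,-4.5,0],[3.2,-4.6,0],[3.2,-4.6,0],[3.2,-4.6,0],[3.2,-4.6,0],[3.2,-4.5,0]],"turn":[0,0,0,0,0,0,0,0],"claw":[0,0,0,0,0,0,0,0]}' 20
```

```text
clock: 1.8
eef_pos: [465.8, 141.7, 404.9]
eef_rot: [3.141, 0.0, 2.746]
wrist_force: [0.6, 0.3, 0.0]
finger_gap: 17.8
finger_force: 0.0
```

```bash
python3 -m creep '{"slide":[[-0.1,0.2,-2],[0,0,-2],[0,0,-2],[0,0,-0.5],[0,0,-0.3],[0,0,0]],"turn":[0,0,0,0,0,0],"claw":[0,0,0,0,0,0]}'; python3 -m creep '{"slide":[[0,0,-0.2],[0,0,-0.2],[0,0,0],[0,0,0]],"turn":[0,0,0,0],"claw":[0,0,0,0]}'
```

```text
clock: 2.55
eef_pos: [464.1, 145.5, 337.2]
eef_rot: [3.141, 0.001, 2.746]
wrist_force: [0.2, -0.4, 0.0]
finger_gap: 0.6
finger_force: 0.0
clock: 3.05
eef_pos: [464.1, 145.5, 332.7]
eef_rot: [-3.142, 0.0, 2.746]
wrist_force: [0.1, -0.2, 0.4]
finger_gap: 0.3
finger_force: 0.0
```

```bash
python3 -m creep '{"slide":[[0,-0.15,-0.2],[0,0,-0.1],[0,0,0],[0,0,0]],"turn":[0,0,0,0],"claw":[0,0,0,0]}'; python3 -m creep '{"slide":[[0,0,-0.15],[0,0,-0.05],[0,0,0],[0,0,0]],"turn":[0,0,0,0],"claw":[0,0,0,0]}'
```

```text
clock: 3.55
eef_pos: [464.1, 144.0, 329.8]
eef_rot: [3.141, 0.0, 2.746]
wrist_force: [0.6, 0.6, 3.2]
finger_gap: 0.5
finger_force: 1.6
clock: 4.05
eef_pos: [464.1, 144.0, 327.8]
eef_rot: [3.141, 0.0, 2.746]
wrist_force: [0.4, 0.0, 5.5]
finger_gap: 0.6
finger_force: 2.9
```

```bash
python3 -m creep '{"slide":[[0,0,-0.1],[-0.06,0.235,0],[-0.05,0.235,0],[-0.03,0.24,0],[0,0.24,0],[0.01,0.24,0],[0.03,0.24,0],[0,0,0]],"turn":[0,-0.08,-0.08,-0.08,-0.08,-0.08,-0.08,0],"claw":[0,0,0,0,0,0,0,0]}';python3 -m creep '{"slide":[[0.05,0.235,0],[0.07,0.23,0],[0,0,0]],"turn":[-0.08,-0.08,0],"claw":[0,0,0]}'
python3 - <<'E'
from h import *
im,d=manip.camera("top"); print(manip.read_state()["wrist_force"])
cv2.imwrite("pics/t1.png",cv2.resize(im[200:300,220:380],None,fx=4,fy=4,interpolation=cv2.INTER_CUBIC)[...,::-1])
E
```

```text
clock: 5.05
eef_pos: [463.0, 158.5, 326.8]
eef_rot: [3.142, -0.0, 2.265]
wrist_force: [-2.4, 1.0, 7.1]
finger_gap: 0.4
finger_force: 3.6
clock: 5.42
eef_pos: [464.2, 163.0, 326.8]
eef_rot: [-3.141, -0.0, 2.105]
wrist_force: [-1.6, -0.8, 7.5]
finger_gap: 0.4
finger_force: 3.6
[-2.12379102  1.02034981  7.35461631]
```

View pics/t1.png

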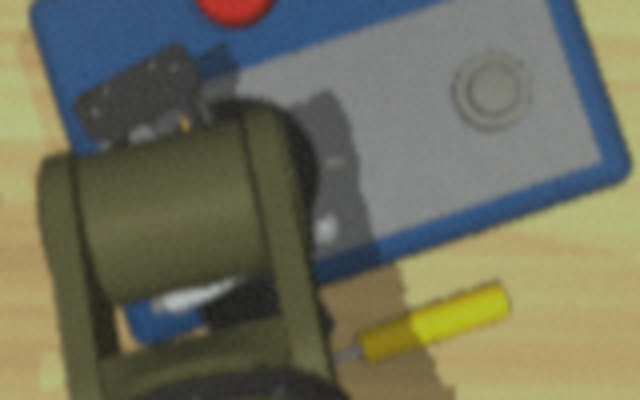

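The arm hides the pointer here. I'll lift straight up, move towards the button, and look again.

```bash
python3 -m creep '{"slide":[[0,0,0.5],[0,0,1.5],[0,0,1.5],[2.1,-4,0],[2.1,-4,0],[2.2,-4.1,0],[2.2,-4.1,0],[0,0,0]],"turn":[0,0,0,0,0,0,0,0],"claw":[0,0,0,0,0,0,0,0]}'
python3 - <<'E'
from h import *
im,d=manip.camera("top")
a=cv2.resize(im[190:290,220:380],None,fx=4,fy=4,interpolation=cv2.INTER_CUBIC)
im,d=manip.camera("scene"); b=cv2.resize(im[140:240,280:440],None,fx=3,fy=3,interpolation=cv2.INTER_CUBIC)
b=cv2.resize(im[130:230,290:450],None,fx=4,fy=4,interpolation=cv2.INTER_CUBIC)
o=cv2.resize(np.vstack([a,b]),None,fx=.75,fy=.75)
cv2.imwrite("pics/t2.png",o[...,::-1])
E
```

```text
clock: 6.48
eef_pos: [551.0, -1.3, 362.1]
eef_rot: [3.142, 0.0, 2.103]
wrist_force: [-0.3, -0.5, 0.0]
finger_gap: 0.5
finger_force: 0.0
```

View pics/t2.png

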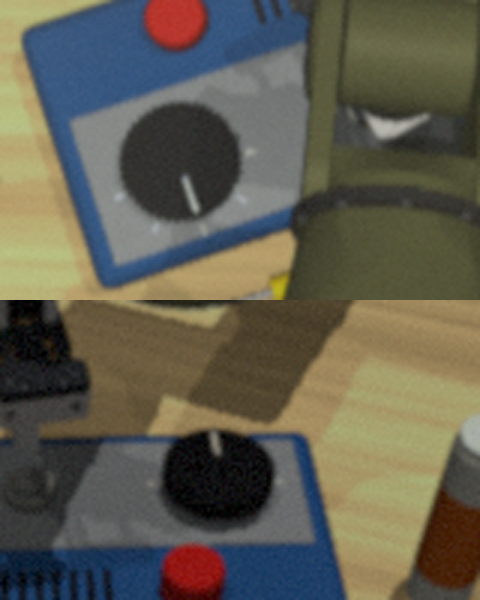

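The pointer (190,195) now points at the third bar (204,229), so it moved exactly one click. Next I'll press the button.

```bash
python3 -m creep '{"slide":[[-0.1,0.2,-1.5],[0,0,-1.5],[0,0,-0.5],[0,0,-0.5],[0,0,-0.3],[0,0,-0.2],[0,0,0],[0,0,0]],"turn":[0,0,0,0,0,0,0,0],"claw":[0,0,0,0,0,0,0,0]}'
```

```text
clock: 7.58
eef_pos: [549.3, 3.0, 316.9]
eef_rot: [3.141, 0.0, 2.106]
wrist_force: [-2.5, 2.2, 4.3]
finger_gap: 0.9
finger_force: 2.3
```

```bash
python3 -m creep '{"slide":[[0,0,-0.1],[0,0,-0.05],[0,0,0],[0,0,0]],"turn":[0,0,0,0],"claw":[0,0,0,0]}'
```

```text
clock: 8.07
eef_pos: [549.3, 3.0, 316.3]
eef_rot: [3.141, 0.001, 2.106]
wrist_force: [-7.0, 2.6, 14.6]
finger_gap: 0.7
finger_force: 7.4
```

At 14.6 N the button is on its stop, so it's fully down. I'll lift off and check.

```bash
python3 -m creep '{"slide":[[0,0,0.5],[0,0,1.5],[0,0,3],[0,0,5],[0,-6,3],[0,-6,0],[0,-6,0],[0,0,0]],"turn":[0,0,0,0,0,0,0,0],"claw":[0,0,0,0,0,0,0,0]}'
python3 - <<'E'
from h import *
im,d=manip.camera("top"); cal=manip.calibration("top")
for q in ["dial_top","start_top","cap","can","tape","driver"]:
    for o in manip.cut_out(q,"top")[:1]:
        print(q,round(o["score"],2),np.round(np.median(cloud("top",o["mask"],d,cal),0),1))
cv2.imwrite("pics/t3.png",cv2.resize(im[120:320,150:450],None,fx=2.6,fy=2.6,interpolation=cv2.INTER_CUBIC)[...,::-1])
E
```

```text
clock: 9.07
eef_pos: [548.7, -176.5, 443.3]
eef_rot: [-3.141, 0.001, 2.101]
wrist_force: [0.3, 0.3, 1.1]
finger_gap: 0.7
finger_force: 0.0
dial_top 0.67 [493.3 152.6 133.5]
start_top 0.41 [548.6   0.6 123.7]
cap 0.87 [608.1 161.1 133.7]
can 0.89 [457.5 347.8 196.3]
tape 0.86 [ 685.1 -142.3   48.6]
driver 0.63 [400.8  40.5  22.9]
```

View pics/t3.png

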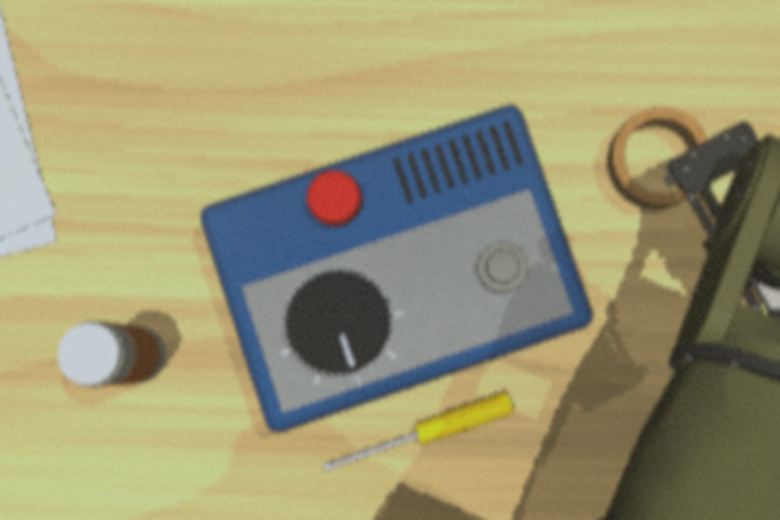

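The pointer is at the third bar (358,380) and the dial and button are both back up. The cap, can, tape and screwdriver haven't moved; the tape's measured position only shifted because the arm partly covers it.

```bash
python3 -c "
from cell import manip
print(manip.sign_off())"
```

```text
the job is handed in; nothing more can be done
None
```

I turned the dial one click clockwise to the third position, then pressed the start button fully and let it come back up; nothing else moved, and the job is handed in (no verdict was returned).

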